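# Feel for the release notch and spring the junction box cover ajar

## Task

The clear cover of the grey junction box is let go by a catch at the bottom of a notch somewhere along the top of the box's front strip. Set a fingertip on top of either end block of the strip, slide it along the strip from there without lifting off until you find the notch, and press the catch inside fully down, so that the cover pops ajar. Then come away, and leave everything else on the bench where it is.

Things in the scene. Friction and masses are not known exactly. Their poses are not given: they have to be found in the camera images.
- box: Grey plastic junction box screwed to the plywood board, fixed, 370 mm long (its y), 210 mm deep (its x). Origin on its underside (on the board's top face, 12 mm above the table) below the middle of the front strip; x points across the box away from the robot, y along the strip, z up. Behind the strip the box is lower, 44 to 51 mm high, with a clear cover from x = 50 to 184 mm
- strip (a point): Middle of the flat top of the box's front strip: straight, level, 370 mm long (y), 44 mm deep (x -22 to 22), top 60 mm above the box's underside; axes as the box's. Between the end blocks five abutting sections, 54 mm each, centred at y = -108, -54, 0, 54, 108 mm, in changing order. Four are solid and flat, level with the end blocks; one, at any of the five places, has the notch
- end_left (a point): Top centre of the strip's end block at +y (50 mm long, y 135 to 185 mm, 44 mm deep, 60 mm high, fixed). About the notch: 40 mm long in the middle of its 54 mm section (7 mm cheeks either side), open above and to the front (-x), closed at the rear by a 5 mm wall (x 17 to 22 mm). Its floor is the flat top of the catch, in the same grey plastic, 10 mm below the strip's top
- end_right (a point): Top centre of the strip's other, equal end block, at -y (y -185 to -135 mm). The fingertip is set down on an end block only; until the catch is down it neither comes down onto nor rises well clear (40 mm) of the five sections between
- catch (a joint): Travel of the catch in the notch, in m: 0 = up (as found), 0.008 = fully down on its stop. It moves straight down, takes about 5 to 8 N, and stays where it is left
- cover (a joint): Opening angle of the box's clear cover, rad: 0 = shut. Hinged along the box's rear, driven by the catch: catch fully down gives 0.16, which raises the cover's front edge by about 21 mm. It needs no touching
- meter: Bystander: yellow handheld multimeter lying flat, 160 x 85 x 36 mm, origin at the centre of its underside, length along its x
- contactor: Bystander: loose black and white contactor, 80 x 45 x 75 mm, upright, origin at the centre of its underside
- driver_grip (a point): Bystander: screwdriver 190 mm long lying in front of the box along the strip; point on its handle
- wrench_grip (a point): Bystander: wrench 160 mm long lying flat; point on its handle
- tape: Bystander: black roll of tape lying flat, 72 mm across, 19 mm high, origin at the centre of its underside
- jar: Bystander: small jar, 52 mm across, 65 mm high, upright, origin at the centre of its underside

How it is judged:
On the way, in this order (a step that is already met when the one before it is completed fails the run):
1. a fingertip rests on the top of one of the strip's end blocks (((contact force between the fingers and box above 0.3 N and x of the grasp point in the frame of box between -0.035 and 0.035 m and y of the grasp point in the frame of box between 0.125 and 0.195 m and z of the grasp point in the frame of box between 0.05 and 0.13 m) or (contact force between the fingers and box above 0.3 N and x of the grasp point in the frame of box between -0.035 and 0.035 m and y of the grasp point in the frame of box between -0.195 and -0.125 m and z of the grasp point in the frame of box between 0.05 and 0.13 m))), for 0.05 s.
2. the catch in the notch is pressed fully down and the cover is ajar (value of joint catch above 0.0065 m and value of joint cover above 0.11 rad), for 0.1 s.
At the end, for the whole second after the job is handed in: The catch is down by more than 6.5 of its 8 mm, the cover stands ajar by more than 0.11 rad and at rest, and every bystander is within 20 mm of where it stood (all of step 2 and velocity of joint cover below 0.05 rad/s and distance of each of meter, contactor, driver_grip, wrench_grip, tape, jar from where it was at the start of the episode below 0.02 m); the robot touches nothing.
It fails at once if before the catch is down, the fingers lift off from, or come down onto, the strip between its end blocks (tips some 40 to 70 mm above it) (value of joint catch below 0.0065 m and z of the grasp point in the frame of box between 0.12 and 0.15 m and x of the grasp point in the frame of box between -0.025 and 0.025 m and y of the grasp point in the frame of box between -0.12 and 0.12 m).
It fails at once if a bystander is moved by more than 30 mm or lifted (distance of any of meter, contactor, driver_grip, wrench_grip, tape, jar from where it was at the start of the episode above 0.03 m).
It also fails if it takes over 72 s, if anything falls off the work surface, if the arm or the gripper's body presses on something with over 40 N, if the wrist force passes 120 N, or if a joint passes its speed limit or range.

## Robot

A 7-joint arm with a two-finger parallel gripper is mounted at the origin on the work surface. World frame = base frame: x ahead of the robot, y to its left, z up, the work surface at z = 0. Lengths are in m, angles in rad, forces in N, time in s.
With the tool pointing down it reaches from about 0.4 to 0.875 m from the base axis. Payload 4.4 kg.
Tool frame: the origin (TCP) lies at the very end of the fingers, on their centre line; the grasp point (between the pads) lies 19 mm behind it; z points along the fingers, x is the direction in which the jaws open and shut, and the axes are right-handed (so a half turn about z gives the same grasp; the last joint's range is limited). The gripper opens to 85 mm and grips with 20 to 120 N. Pads are 22 mm wide; open, the fingers measure 114 mm over their backs; the gripper's body (76 mm by 85 mm) begins 54 mm behind the grasp point. The pads swing forward as they close: fully open they stand 13 mm farther back than shut.
Start: joints at [1.107, 0.628, 0.038, 1.517, -0.027, 0.996, -0.02], TCP at [0.252, -0.599, 0.231] pointing down, gripper open.
Joint ranges: [-3.06, 3.06], [-0.37, 2.12], [-1.25, 1.32], [0.18, 2.47], [-1.1, 4.24], [0.23, 1.98], [-2.94, 2.94]. Speed limits (rad/s): [2.57, 2.57, 3.14, 3.14, 3.14, 3.14, 3.14].

## Interface

Orientations are given as a rotation vector (axis times angle).
In Python, from workcell import env gives the robot as it stands.
- The arm moves only by the shell command python3 -m crank 'ROWS' [OPENING] [FORCE]. ROWS is JSON, a list of rows, each a list of 4 numbers: the shift along the world's x, y, z as a fraction of full scale, then the turn about the world's z as a fraction of full scale. A call has 1 to 10 rows; each row is the pose to reach, as a shift and turn from the pose commanded when the call began, turning the shorter way round; what a row does not reach only later rows make up. Full scale, the value 1, is 100 cm for a shift and 360 degrees for a turn. A row lasts 1/12 s, in which the tool goes at most 41.7 mm and 7.16 degrees, less where a joint would pass 70% of its speed; a pose out of reach is approached as far as the arm can. A call with a number of a shift or a turn outside -1 to 1 is refused whole. A call with a gripper value outside its range is refused whole. OPENING is the finger opening in mm, from 0 to 85.4, set as the call begins (- or left out, the last holds). The fingers move at their own pace and stop on an object; FORCE is the grip in N (left out, the last holds). Time passes only in rows, so rows that repeat a pose let the fingers close. It gives the time, the measured TCP pose, the force and the opening at its end, in the units of the state.
- env.get_obs(): the state, without advancing time (a new reading comes with each control period).
- env.read_camera(name): name is "scene" or "top" or "wrist"; returns a dict with "image" (384x512x3 uint8, red, green, blue), "fx", "fy", "cx", "cy" (pixels), "k1" (the pictures are not rectified: a ray, as slopes to the right and down, at radius r is drawn at 1 + k1 r^2 times it, then the intrinsics apply), "R" (3x3) and "t" (3): a world point X has camera coordinates R X + t. Camera axes: x right, y down, z forward; pixel columns grow to the right and rows downward; lengths in m; the calibration is good to about 2 mm. A picture is of the moment at which its call begins. There is no depth.
- env.close_job(): hands the job in, once; it reports no verdict.
The state is a dict: "t": time; "joints": joint angles; "qd": joint speeds; "effort": joint torques, N m; "tool_pos": TCP position; "tcp_rot": TCP orientation; "contact_force": force on the tool from outside, world axes, zero at the start; "wrist_torque": the same for the moment, N m; "width": opening from 0.0 (shut) to 1.0 (fully open).
Only numpy, scipy, OpenCV 4.12 (cv2) and the standard library are available. Lean on these libraries where they do the work, as an engineer would, in place of code of your own. Each camera call takes 0.05 s, during which the arm holds its last target. There are 200 camera calls.

## Working session

There is one attempt and no reset: what is moved stays moved. The work goes in short steps, Python scripts to look and compute and a shell command to move; the robot and the scene stay as the last step left them, time stands still between calls to the robot, and variables do not carry over. Pictures are saved under pics/ and viewed, about 8 in all and at most 12, crops included, and the job is handed in when it is done.

```bash
mkdir -p pics
cat > h.py <<'E'
import numpy as np,cv2
from workcell import env
def snap(n,f):
    c=env.read_camera(n); cv2.imwrite(f,c["image"][:,:,::-1]); np.savez(f+'.npz',**c); return c
def ray(c,u,v,z):
    K=np.array([[c["fx"],0,c["cx"]],[0,c["fy"],c["cy"]],[0,0,1]])
    p=cv2.undistortPoints(np.array([[[u,v]]],float),K,np.array([float(c["k1"]),0,0,0]))[0,0]
    R=np.array(c["R"]);o=-R.T@np.array(c["t"]);d=R.T@np.array([p[0],p[1],1])
    return o+d*(z-o[2])/d[2]
E
python3 - <<'E'
from h import *
for n in("top","scene"):
    c=snap(n,f"pics/{n}0.png"); print(n,c["fx"],c["k1"],-np.array(c["R"]).T@c["t"])
print(env.get_obs())
E
```

```text
top 449.1033532274865 -0.12648452714618158 [ 0.26489686 -0.01277306  1.36200738]
scene 431.8398714025087 -0.166645767227888 [ 0.89101133 -0.48874812  0.95716981]
{'t': 0.1, 'joints': array([ 1.10722866,  0.62927647,  0.03841806,  1.51823326, -0.02699951,
        0.99632724, -0.01997714]), 'qd': array([-0.001303  , -0.00417981, -0.00079612, -0.00191726,  0.0010043 ,
       -0.00113218, -0.00108089]), 'effort': array([ 2.93591176e-03, -5.64535654e+01,  1.23052832e+00, -1.93971652e+01,
        1.13113591e-02,  5.50671044e-03, -1.43271166e-05]), 'tool_pos': array([ 0.25161348, -0.598725  ,  0.23047688]), 'tcp_rot': array([-2.61579834e+00,  1.73816208e+00,  2.26160828e-03]), 'contact_force': array([ 0.16738221, -0.43881819, -0.59478607]), 'wrist_torque': array([-0.06623754,  0.0200095 ,  0.03522052]), 'width': 0.9984067545156694}
```

View pics/top0.png

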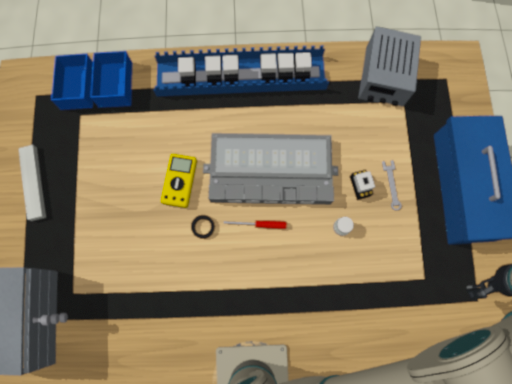

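View pics/scene0.png

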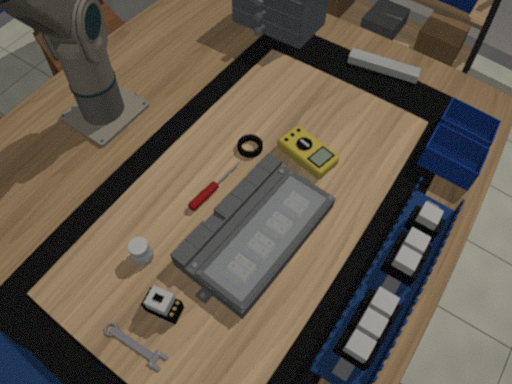

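Top view: the robot is at the bottom, and the box spans columns 208–335 with its strip at rows 178–203. The screwdriver is in front at (258,224), the jar at (344,226), the meter at (180,180), and the contactor at (363,184). I'll enlarge the strip.

Run:
```python
from h import *
a=cv2.imread("pics/top0.png")[125:240,195:350]; b=cv2.imread("pics/scene0.png")[150:310,165:340]
a=cv2.resize(a,(780,int(780*115/155)),interpolation=cv2.INTER_CUBIC)
cv2.imwrite("pics/a.png",a); cv2.imwrite("pics/b.png",cv2.resize(b,(650,594),interpolation=cv2.INTER_CUBIC))
```

```text
(no output)
```

View pics/a.png

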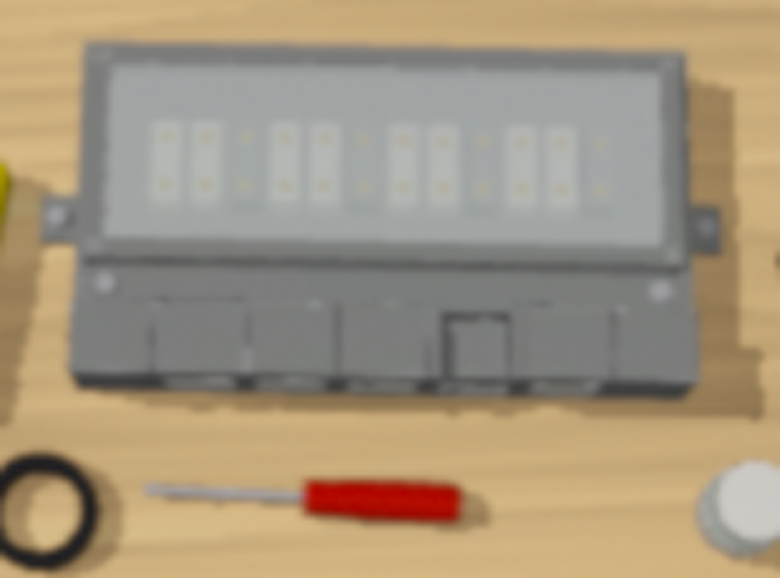

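View pics/b.png

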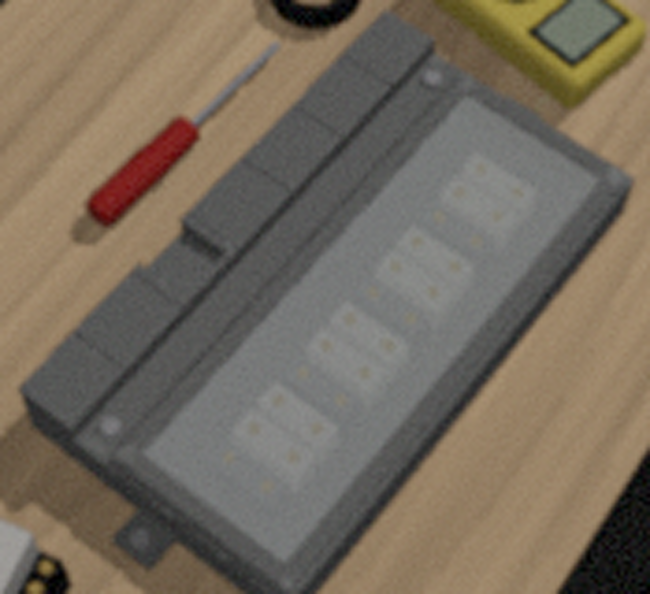

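The notch shows in both views. In the top crop it's the dark outline at (445–512, 313–378), second section from the right, so y ≈ -54. I'll land on end_right and slide about 100 mm along +y. Next I'll work out the geometry.

Run:
```python
from h import *
from scipy.spatial.transform import Rotation as Ro
c=np.load("pics/top0.png.npz"); s=780/155
f=lambda u,v,z=.072: ray(c,u/s+195-.5,v/s+125-.5,z)[:2]
L=f(73,375);R=f(696,386)
yd=(L-R)/np.linalg.norm(L-R); xd=np.array([yd[1],-yd[0]])
print("len",np.linalg.norm(L-R),"yaw deg",np.degrees(np.arctan2(xd[1],xd[0])))
O=(L+R)/2+.022*xd
print("notch y from px",[ (f(u,345)-O)@yd for u in(445,512)], "rear", (f(155,302)-O)@xd)
for n,p in dict(O=O,land=O-.158*yd-.004*xd,notch=O-.054*yd-.004*xd).items(): print(n,p.round(4))
b=cv2.imread("pics/scene0.png");cs=np.load("pics/scene0.png.npz")
s2=650/175
for n,(u,v) in dict(fr=(25,390),fl=(385,12)).items():
    p=ray(cs,u/s2+165-.5,v/s2+150-.5,.072)[:2]; print("scene",n,p, ((p-O)@xd,(p-O)@yd))
o=env.get_obs();M=Ro.from_rotvec(o['tcp_rot']).as_matrix();print(o['tool_pos'],"tool x",M[:,0],np.degrees(np.arctan2(M[1,0],M[0,0])))
for n,(u,v,z) in dict(jar=(344,222,.065),cont=(363,184,.075)).items(): print(n,ray(c,u,v,z)[:2])
```

```text
len 0.3635622858745484 yaw deg -3.3907719862464556
notch y from px [np.float64(-0.03487690355344385), np.float64(-0.07408320678454328)] rear 0.02254817862877884
O [ 0.5405 -0.0782]
land [ 0.5272 -0.2356]
notch [ 0.5334 -0.1318]
scene fr [ 0.51662177 -0.26038617] (np.float64(-0.013107995785402908), np.float64(-0.1833242115305789))
scene fl [0.53502214 0.10392378] (np.float64(-0.0162871739551954), np.float64(0.18143627210611987))
[ 0.25161348 -0.598725    0.23047688] tool x [ 0.38740263 -0.92190901 -0.00172732] -67.20698440397217
jar [ 0.44584467 -0.28786563]
cont [ 0.55531322 -0.35224763]
```

```bash
python3 -m crank '[[0.03,0.035,0,0.018],[0.055,0.07,0,0.036],[0.08,0.105,0,0.054],[0.105,0.14,0,0.072],[0.13,0.17,0,0.09],[0.155,0.2,0,0.108],[0.18,0.235,0,0.126],[0.205,0.27,0,0.144],[0.23,0.3,0,0.162],[0.25,0.33,0,0.177]]' 0 30
python3 -m crank '[[0.027,0.033,0,0],[0.027,0.033,0,0],[0.027,0.033,-0.03,0],[0.027,0.033,-0.06,0],[0.027,0.033,-0.09,0],[0.027,0.033,-0.11,0],[0.027,0.033,-0.11,0],[0.027,0.033,-0.11,0]]'
python3 - <<'E'
from h import *
c=snap("wrist","pics/w0.png");snap("scene","pics/s1.png")
E
```

```text
t: 0.93
tool_pos: [0.5031, -0.2672, 0.2312]
tcp_rot: [-3.14, 0.086, -0.001]
contact_force: [0.5, 0.2, 0.4]
width: -0.001
t: 1.6
tool_pos: [0.528, -0.236, 0.1205]
tcp_rot: [-3.139, 0.096, 0.004]
contact_force: [0.6, -0.4, 0.1]
width: 0.003
```

View pics/w0.png

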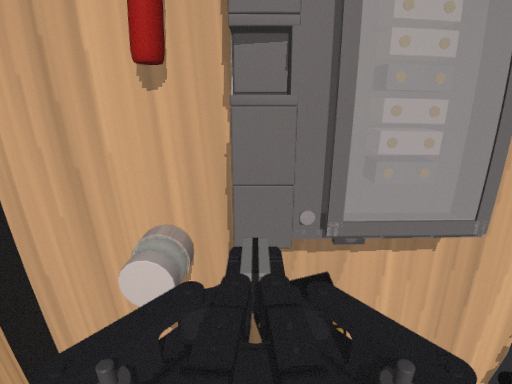

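The wrist view shows +y up and +x right. The strip's front edge is at column ~232 and its rear edge at ~295. The notch is at (234–292, 27–95), and the end block's front end is at row ~247.

Run:
```python
from h import *
c=np.load("pics/w0.png.npz")
xd=np.array([np.cos(np.radians(-3.4)),np.sin(np.radians(-3.4))]);yd=np.array([-xd[1],xd[0]])
T=env.get_obs()['tool_pos'][:2]
for n,(u,v) in dict(fr=(233,186),re=(294,184),fr2=(231,100),re2=(299,100),notchlo=(262,97),notchhi=(262,27),endF=(235,247),endR=(292,247)).items():
    p=ray(c,u,v,.072)[:2]; print(n,p.round(4),"rel TCP box x,y",((p-T)@xd).round(4),((p-T)@yd).round(4))
```

```text
fr [ 0.5143 -0.2108] rel TCP box x,y -0.017 0.0249
re [ 0.5572 -0.2119] rel TCP box x,y 0.0259 0.0263
fr2 [ 0.5179 -0.153 ] rel TCP box x,y -0.0169 0.0828
re2 [ 0.5616 -0.1556] rel TCP box x,y 0.0269 0.0827
notchlo [ 0.5379 -0.1524] rel TCP box x,y 0.0031 0.0845
notchhi [ 0.5401 -0.1115] rel TCP box x,y 0.0029 0.1255
endF [ 0.5116 -0.2591] rel TCP box x,y -0.0168 -0.0235
endR [ 0.5548 -0.2617] rel TCP box x,y 0.0265 -0.0236
```

Wrist measurements agree: the TCP is at box x ≈ -5, over the middle of the end block, with the notch centre 105 mm along +y. I'll descend gently.

```bash
python3 -m crank '[[0,0,-0.02,0],[0,0,-0.035,0],[0,0,-0.042,0],[0,0,-0.045,0],[0,0,-0.045,0]]'
python3 -m crank '[[0,0,-0.002,0],[0,0,-0.003,0],[0,0,-0.004,0],[0,0,-0.004,0]]'
```

```text
t: 2.12
tool_pos: [0.5292, -0.2364, 0.0769]
tcp_rot: [3.14, -0.096, 0.001]
contact_force: [0.3, 0.3, -0.1]
width: -0.002
t: 2.45
tool_pos: [0.529, -0.2364, 0.0726]
tcp_rot: [3.14, -0.096, 0.001]
contact_force: [0.1, -0.3, -0.7]
width: 0.003
```

```bash
python3 -m crank '[[0,0,-0.001,0],[0,0,-0.002,0],[0,0,-0.002,0],[0,0,-0.002,0]]'
```

```text
t: 2.78
tool_pos: [0.5291, -0.2364, 0.0721]
tcp_rot: [3.139, -0.096, 0.001]
contact_force: [-2.3, 2.4, 12.6]
width: 0.003
```

In contact at 12.6 N on the end block. Now I'll slide.

```bash
python3 -m crank '[[0.0006,0.008,0.0005,0],[0.001,0.016,0.0005,0],[0.0014,0.024,0.0005,0],[0.0019,0.032,0.0005,0],[0.0024,0.04,0.0005,0],[0.0028,0.048,0.0005,0],[0.0033,0.056,0.0005,0],[0.0038,0.064,0.0005,0],[0.0042,0.071,0.0005,0],[0.0042,0.071,0.0005,0]]'
```

```text
t: 3.62
tool_pos: [0.5344, -0.1655, 0.0721]
tcp_rot: [3.138, -0.094, 0.005]
contact_force: [0.7, -1.3, 8.3]
width: 0.001
```

```bash
python3 -m crank '[[0.0004,0.007,0,0],[0.0008,0.014,0,0],[0.0012,0.021,0,0],[0.0016,0.028,0,0],[0.002,0.034,0,0],[0.002,0.034,0,0],[0.002,0.034,0,0]]'
python3 - <<'E'
from h import *
snap("wrist","pics/w1.png")
E
```

```text
t: 4.2
tool_pos: [0.5349, -0.1303, 0.0706]
tcp_rot: [-3.14, 0.093, 0.001]
contact_force: [0.4, 0.3, -0.7]
width: 0.003
```

View pics/w1.png

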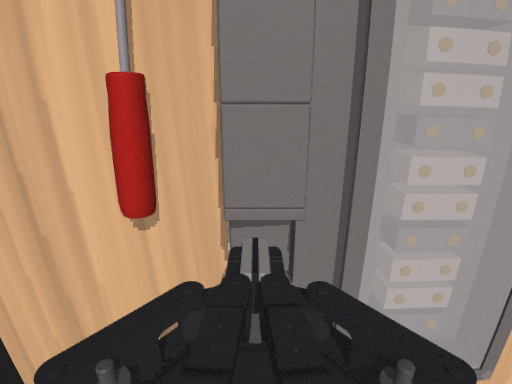

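The contact force has dropped to zero and the tip has sunk below the strip top. The wrist view shows it within the notch, with the cheek beyond it at row ~213. Now I'll press: floor at z≈0.062, stop at ≈0.054.

```bash
python3 -m crank '[[0,0,-0.003,0],[0,0,-0.006,0],[0,0,-0.009,0],[0,0,-0.011,0],[0,0,-0.013,0],[0,0,-0.015,0],[0,0,-0.016,0],[0,0,-0.017,0],[0,0,-0.017,0]]'
```

```text
t: 5.0
tool_pos: [0.5349, -0.1316, 0.0541]
tcp_rot: [3.14, -0.096, -0.0]
contact_force: [-1.2, -0.8, 6.5]
width: 0.004
```

```bash
python3 -m crank '[[0,0,-0.001,0],[0,0,-0.002,0],[0,0,-0.003,0],[0,0,-0.003,0],[0,0,-0.003,0]]'
python3 - <<'E'
from h import *
c=snap("scene","pics/s2.png")
E
```

```text
t: 5.42
tool_pos: [0.535, -0.1316, 0.0538]
tcp_rot: [3.139, -0.096, 0.001]
contact_force: [-6.8, 1.6, 30.4]
width: 0.003
```

View pics/s2.png

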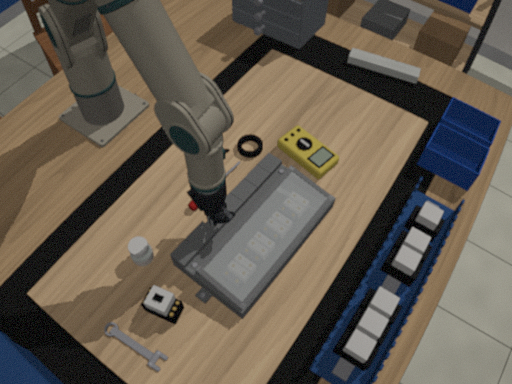

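The catch is on its stop: 30 N with no more travel, at z 0.054, which is 18 mm below the strip top. Bystanders look undisturbed. Retreating straight up.

```bash
python3 -m crank '[[0,0,0.01,0],[0,0,0.03,0],[0,0,0.06,0],[0,0,0.1,0],[0,0,0.14,0],[0,0,0.18,0],[0,0,0.2,0],[-0.02,-0.03,0.2,0],[-0.04,-0.06,0.2,0],[-0.06,-0.09,0.2,0]]'
python3 -m crank '[[-0.02,-0.03,0,0],[-0.04,-0.06,0,0],[-0.06,-0.09,0,0],[-0.08,-0.12,0,0],[-0.1,-0.15,0,0],[-0.12,-0.18,0,0],[-0.12,-0.18,0,0],[-0.12,-0.18,0,0]]'
python3 - <<'E'
from h import *
for n in("scene","top"): snap(n,f"pics/{n}9.png")
a=cv2.imread("pics/scene9.png")[90:390,90:350]; t=cv2.imread("pics/top9.png")[120:270,150:410]
s=cv2.resize(a,(520,600)); cv2.imwrite("pics/fin.png",s)
d=cv2.absdiff(cv2.imread("pics/top0.png"),cv2.imread("pics/top9.png")).max(2)
for n,(u,v,r) in dict(meter=(180,180,22),cont=(363,184,14),driver=(258,224,28),wrench=(392,185,22),tape=(203,227,14),jar=(344,226,12)).items():
    print(n,(d[v-r:v+r,u-r:u+r]>40).mean().round(3))
E
```

```text
t: 6.3
tool_pos: [0.4745, -0.222, 0.2512]
tcp_rot: [3.14, -0.093, 0.001]
contact_force: [0.4, -0.5, -0.6]
width: 0.002
t: 6.97
tool_pos: [0.3528, -0.4033, 0.2502]
tcp_rot: [-3.14, 0.105, 0.002]
contact_force: [0.3, 1.0, 0.4]
width: -0.0
meter 0.0
cont 0.0
driver 0.0
wrench 0.0
tape 0.0
jar 0.0
```

View pics/fin.png

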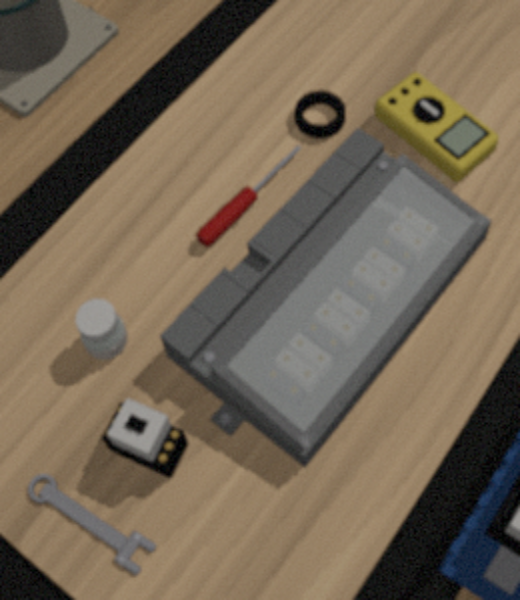

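The cover's front edge now overlaps the ledge behind the strip, at (215–405, 165–370). The notch at (250,262) is deeper, and the bystanders haven't moved. I'll do one numeric check of the cover, then hand in.

Run:
```python
from h import *
d=cv2.absdiff(cv2.imread("pics/scene0.png"),cv2.imread("pics/scene9.png")).max(2)
m=(d>25).astype(np.uint8)[155:310,170:340]; print("changed px on box",m.sum(),cv2.boundingRect(m))
o=env.get_obs();print(o['t'],o['contact_force'],abs(o['qd']).max())
print(env.close_job())
```

```text
changed px on box 512 (7, 0, 161, 155)
7.0667 [ 0.51018144  0.32162047 -0.17412263] 0.024118181484288577
the job is handed in; nothing more can be done
None
```

The catch is pressed down, the cover looks ajar, and I handed the job in at about 7.1 s.

- **Slide:** I set the shut fingertips on the right-hand (-y) end block with about 12 N. I then slid them about 106 mm along the strip without lifting off, into the notch in the y = -54 mm section.
- **Press:** I pushed until the tip stopped 18 mm below the strip top. The force rose from 6.5 N to 30 N over the last 0.3 mm, which fits the catch being fully down on its stop. I then came straight up and away.

**Last checks:**
- **Cover:** In the scene picture its front edge looks raised. The before-and-after images differ by 512 pixels in the box area. I did not measure the opening angle itself.
- **Bystanders:** None of the six showed any change between the first and last top views.
- **Robot:** It was clear of everything, with force readings at noise level.
- **Disagreement:** My first rough reading of the box's x position differed by 6–9 mm between the top and scene cameras. The wrist camera's close-up settled it to within a few mm before I touched down.

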